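# Hang a book pocket on its twin pins and stock it

### The arm

A 6-joint arm with a two-finger parallel gripper is mounted at the origin on the work surface. World frame = base frame: x ahead of the robot, y to its left, z up, the work surface at z = 0. Lengths are in mm, angles in rad, forces in N, time in s.
With the tool pointing down it reaches from about 400 to 925 mm from the base axis. Payload 12.5 kg.
Tool frame: the origin (TCP) lies on the mounting face of the last link; the fingertips stand 190 mm ahead of it and the grasp point (between the pads) lies 171 mm ahead of it; z points along the fingers, y is the line along which they close (so a half turn about z gives the same grasp; the last joint's range is limited). The gripper opens to 95 mm and grips with 3 to 60 N. Pads are 20 mm wide; open, the fingers measure 119 mm over their backs; the gripper's body (75 mm by 180 mm) begins 59 mm behind the grasp point.
Start: joints at [-1.305, 0.491, 1.559, -0, 1.092, -0.106], TCP at [227.077, -582.289, 404.761] pointing down, gripper open.
Joint ranges: [-3.1, 3.1], [-0.84, 2.19], [0.05, 2.79], [-1.13, 4.28], [0.06, 2.93], [-2.69, 2.69]. Speed limits (rad/s): [2.22, 2.22, 2.79, 3.14, 3.14, 3.14].

### API

Orientations are given as [roll, pitch, yaw] about the fixed x, y, z axes, in that order (R = Rz(yaw) Ry(pitch) Rx(roll)).
In Python, from cell import env gives the robot as it stands.
- The arm moves only by the tool carry_out, never from a script. Its argument "series" is a list of rows, each a list of 5 numbers: the shift along the tool's x, y, z in m, then the turn about the tool's z in degrees, then the opening, from 0 (shut) to 1 (fully open). A call has 1 to 20 rows; each row is the pose to reach, as a shift and turn from the pose commanded when the call began, along the tool's axes at that moment; what a row does not reach only later rows make up. A row lasts 1/8 s, in which the tool goes at most 62.5 mm and 10.7 degrees, less where a joint would pass 70% of its speed; a pose out of reach is approached as far as the arm can. A call with a gripper value outside its range is refused whole. The fingers move at their own pace and stop on an object; the grip force is fixed at half the most. Time passes only in rows, so rows that repeat a pose let the fingers close. It gives the time, the measured TCP pose, the force, the opening and the grip force at its end, in the units of the state.
- env.state(): the state, without advancing time (a new reading comes with each control period).
- env.read_camera(name): name is "scene" or "top" or "wrist"; returns (picture, depth): 480x640x3 uint8, red, green, blue; 480x640 float32, mm along the optical axis (not along the pixel's ray), 0 where there is no reading.
- env.get_calibration(name): a dict with "intrinsics" (3x3 intrinsics, pixels), "cam_to_world" (4x4, takes a point from camera to world coordinates); the wrist camera has in their place "T_tool_cam" (4x4, takes a point from camera to tool coordinates, whose origin is the TCP and whose axes are the flange's). Camera axes: x right, y up, looking along -z (the intrinsics and any distortion apply to the point x, -y, -z); pixel columns grow to the right and rows downward; lengths in mm; the calibration is good to about 2 mm. A picture is of the moment at which its call begins: read the wrist's pose just before it. get_calibration takes no time and is no camera call.
- env.job_done(): hands the job in; it is judged then, once.
The state is a dict: "t": time; "joints": joint angles; "qvel": joint speeds; "tau": joint torques, N m; "eef_pos": TCP position; "tcp_rot": TCP orientation; "ft_force": force on the tool from outside, world axes, zero at the start; "moment": the same for the moment, N m; "opening": opening from 0.0 (shut) to 1.0 (fully open); "grip_force": force on a finger pad.
Only numpy, scipy, OpenCV 4.12 (cv2) and the standard library are available. Lean on these libraries where they do the work, as an engineer would, in place of code of your own. Each camera call takes 0.05 s, during which the arm holds its last target. There are 200 camera calls.

### The job

Hang the loose white book pocket on the bare pair of pins of the counter display, both holes on their pins and the back plate pushed home against the panel, and let go; then stand the red board book upright in it with its picture cover facing out, like its neighbours. Leave the other hung pockets, their books and the toys on the counter as they are.

Things in the scene. Friction and masses are not known exactly. Their poses are not given: they have to be found in the camera images.
- stand: white counter-top display, fixed: upright panel 530 mm wide (y), 18 thick, 158 tall, plum front, on a 14 mm base board that reaches 88 mm out in front; low end cheeks. Origin on the counter under the middle of the panel's front face; x points out of the front, away from the robot. Brackets at y = -165, 0, 165 mm, in any order: two hold a pocket, one is bare.
- pins: the bare twin-pin bracket, fixed on the panel: a flat steel strip with two round pins 8 mm in diameter, round-tipped, 80 mm apart (y), 32 mm long, pointing out along x and rising 10 degrees towards the tip. Origin midway between the pin roots in the plane of the panel's front face, 149 mm above the counter, 9 mm below the panel's top edge; x out of the front, z up.
- pin_l (a point): root of the pin at +y of the bare bracket, on the pin's axis in the plane of the panel's front face
- pin_r (a point): root of the pin at -y of the bare bracket, likewise
- pocket_center (a point): the loose white book pocket, about 240 g, 85 mm deep, standing upright on the counter: flat back plate 120 mm wide (y), 170 tall, 9 thick (x), with a shelf at its foot behind a rainbow-striped lip. Easily pinched at the plate's top edge. This point is the plate's centre (half-way up and through its thickness); x points out of the open front, z up.
- pocket_well (a point): centre of the pocket's shelf, on its upper face, 6 mm above the foot; the well is 70 mm deep (x) and 110 mm wide (y) inside, the front lip 35 mm and the side walls 30 mm high above the foot
- pocket_lip (a point): middle of the upper edge of the front lip's outer face, 85 mm in front of the plate's rear face and 35 mm above the foot
- hole_l (a point): centre of the pocket's hole at +y, in the rear face of the plate: a round 14 mm hole right through, 108 mm above the foot, 40 mm from the middle. Hung home, the rear face lies on the panel, the holes about 1 mm below the pin roots, the foot 40 mm above the counter, the plate's top 52 mm above the panel's.
- hole_r (a point): centre of the pocket's hole at -y, in the rear face of the plate, likewise
- book_center (a point): centre of the loose red board book, rigid, 64 mm wide (y), 22 mm thick (x), 100 mm tall, about 130 g, standing upright on the counter at the start, turned any way up to 110 degrees; x points out of the picture cover (yellow disc and bar), z up
- pocket_b: another pocket, the same in shape, hanging loosely on another bracket; origin under the middle of its 85 x 120 mm footprint, 42 mm in front of the plate's rear face; x out of the front
- pocket_c: a third pocket, likewise hanging
- book_b_center (a point): centre of the teal board book (same size) that stands in pocket_b, close to its back plate
- book_c_center (a point): centre of the green board book (same size) that stands in pocket_c, close to its back plate
- car_center (a point): centre of a blue toy car on the counter, 98 mm long (y), 64 mm wide, 56 mm high
- tower_center (a point): middle of a wooden ring-stacking toy on the counter, base 80 mm in diameter, 145 mm high; this point is 72 mm above its foot
- puzzle_center (a point): centre of a yellow boxed puzzle on the counter, 100 x 90 mm, 50 mm high
- doll_center (a point): centre of a lilac boxed doll on the counter, 80 mm wide (y), 65 deep, 150 high

How it is judged:
By the outcome, as a careful person would: the job done as asked, in the order asked, and still so for the second after the job is handed in, with the robot touching nothing.
It also fails if it takes over 72 s, if anything falls off the work surface, if the arm or the gripper's body presses on something with over 40 N, if the wrist force passes 120 N, or if a joint passes its speed limit or range.

## Working session

There is one attempt and no reset: what is moved stays moved. The work goes in short steps, Python scripts to look and compute and a tool call to move; the robot and the scene stay as the last step left them, time stands still between calls to the robot, and variables do not carry over. Pictures are saved under pics/ and viewed, at most 12 in all, crops included, and the job is handed in when it is done.

Besides the shell and the picture viewer there is one more tool, called after "Request:" by a JSON object that holds its "op" and its "data". carry_out: Moves the arm, as the interface text tells. Its arguments: {"type":"object","properties":{"series":{"type":"array","items":{"type":"array","items":{"type":"number"}}}},"required":["series"]}

```bash
mkdir -p pics; ls; python3 - <<'E'
from cell import env
import cv2,numpy as np
np.set_printoptions(precision=4,suppress=True)
print(env.state())
for n in ("scene","top","wrist"):
    c=env.get_calibration(n); print(n,c)
    p,d=env.read_camera(n); cv2.imwrite(f"pics/{n}0.png",p[:,:,::-1]); np.save(f"pics/{n}0.npy",d)
print(env.state()["t"])
E
```

```text
pics
{'t': 0.0, 'joints': array([-1.3046,  0.4916,  1.5595, -0.    ,  1.0917, -0.1056]), 'qvel': array([-0.0004,  0.0007,  0.0003, -0.0009,  0.0008, -0.0008]), 'tau': array([  0.0013, -61.2644, -25.819 ,   0.0693,   0.0482,  -0.0002]), 'eef_pos': array([ 227.0579, -582.259 ,  404.1417]), 'tcp_rot': array([-3.1404, -0.0001,  0.3718]), 'ft_force': array([-0.5523, -0.696 ,  0.709 ]), 'moment': array([-0.0228,  0.0022,  0.0099]), 'grip_force': 0.0, 'opening': 0.9996792535648747}
scene {'intrinsics': array([[490.5329,   0.    , 325.0217],
       [  0.    , 490.5329, 241.0845],
       [  0.    ,   0.    ,   1.    ]]), 'cam_to_world': array([[   0.0222,   -0.7988,    0.6012, 1207.0613],
       [   0.9997,    0.0106,   -0.0229,  -32.1461],
       [   0.0119,    0.6015,    0.7988,  965.3138],
       [   0.    ,    0.    ,    0.    ,    1.    ]])}
top {'intrinsics': array([[446.8173,   0.    , 315.4546],
       [  0.    , 446.8173, 248.1642],
       [  0.    ,   0.    ,   1.    ]]), 'cam_to_world': array([[   0.011 ,    0.9891,   -0.147 ,  388.8225],
       [  -0.9999,    0.009 ,   -0.0147,  -17.5627],
       [  -0.0132,    0.1471,    0.989 , 1154.8348],
       [   0.    ,    0.    ,    0.    ,    1.    ]])}
wrist {'intrinsics': array([[399.3976,   0.    , 321.9284],
       [  0.    , 399.3976, 236.9389],
       [  0.    ,   0.    ,   1.    ]]), 'T_tool_cam': array([[-0.    ,  0.9666,  0.2561, 71.256 ],
       [ 1.    ,  0.0002, -0.0006, -1.0203],
       [-0.0006,  0.2561, -0.9666, 19.8968],
       [ 0.    ,  0.    ,  0.    ,  1.    ]])}
0.15
```

View pics/scene0.png

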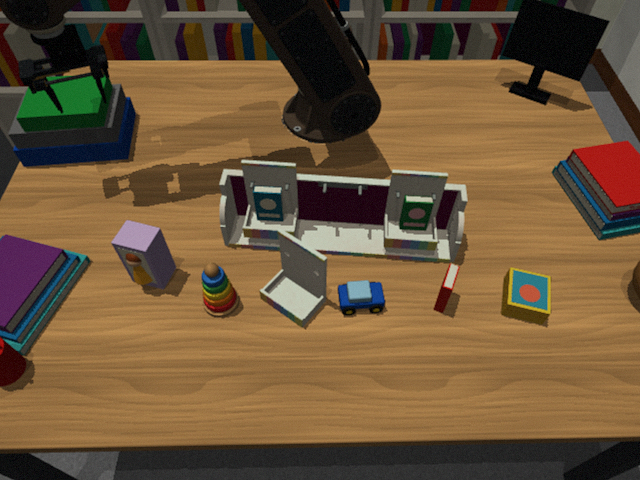

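View pics/top0.png

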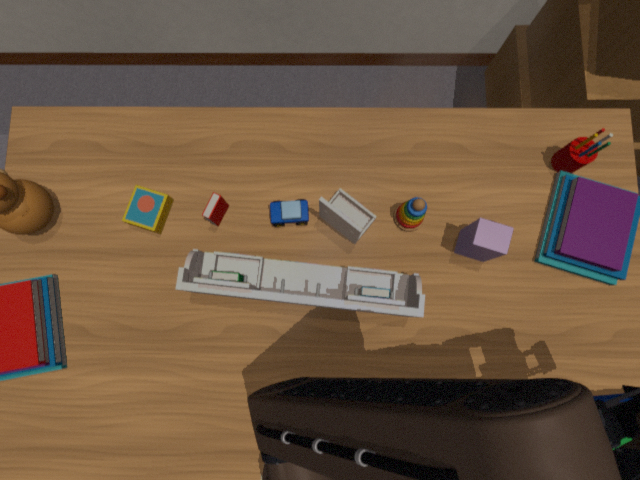

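The scene view shows the bare bracket mid-stand (about 343,188), the loose pocket at (295,280), the red book at (447,288) and the car beside the pocket. In the top view the plate's top edge runs from (320,200) to (358,238) and the book is at (216,209). Next I'll write helpers and take first estimates.

```bash
cat > h.py <<'E'
from cell import env
import cv2,numpy as np
from scipy.spatial.transform import Rotation as Ro
np.set_printoptions(precision=2,suppress=True)
def pose(s):
    T=np.eye(4);T[:3,:3]=Ro.from_euler('xyz',s["tcp_rot"]).as_matrix();T[:3,3]=s["eef_pos"];return T
def cam(n):
    c=env.get_calibration(n);s=env.state()
    M=c["cam_to_world"] if n!="wrist" else pose(s)@c["T_tool_cam"]
    p,d=env.read_camera(n);return p,d,c["intrinsics"],M
def ray(K,M,uv):
    uv=np.atleast_2d(uv).astype(float)
    v=np.c_[(uv[:,0]-K[0,2])/K[0,0],-(uv[:,1]-K[1,2])/K[1,1],-np.ones(len(uv))]
    return M[:3,3],v@M[:3,:3].T
def onz(K,M,uv,z):
    o,v=ray(K,M,uv);return o+v*((z-o[2])/v[:,2])[:,None]
def cloud(d,K,M):
    v,u=np.mgrid[:480,:640];o,r=ray(K,M,np.c_[u.ravel(),v.ravel()])
    P=o+r*d.reshape(-1,1);P[d.ravel()==0]=np.nan;return P.reshape(480,640,3)
def proj(K,M,X):
    X=np.atleast_2d(X);c=(X-M[:3,3])@M[:3,:3];return np.c_[K[0,2]-K[0,0]*c[:,0]/c[:,2],K[1,2]+K[1,1]*c[:,1]/c[:,2]]
def save(n,p,box=None,sc=1):
    if box: p=p[box[1]:box[3],box[0]:box[2]]
    cv2.imwrite("pics/"+n,cv2.resize(p[:,:,::-1].copy(),None,fx=sc,fy=sc,interpolation=cv2.INTER_CUBIC))
def rect(P): # min-area rect of xy points: centre, size, angle of long side
    (c,s,a)=cv2.minAreaRect(P[:,:2].astype(np.float32))
    if s[0]<s[1]: s=s[::-1];a+=90
    return np.array(c),np.array(s),(a+90)%180-90
E
python3 - <<'E'
from h import *
p,d,K,M=cam("top");C=cloud(d,K,M)
def box(u0,v0,u1,v1,z0,z1):
    Q=C[v0:v1,u0:u1].reshape(-1,3);return Q[(Q[:,2]>z0)&(Q[:,2]<z1)]
for n,b in dict(plate=(305,185,375,250,155,180),pocket_low=(305,185,385,250,20,45),book=(195,185,235,230,90,110),panel=(185,270,425,320,148,168),panel_mid=(262,270,345,320,148,168)).items():
    Q=box(*b)
    if len(Q)>5: print(n,len(Q),Q.mean(0),*rect(Q))
hsv=cv2.cvtColor(p,cv2.COLOR_RGB2HSV)
a=cv2.resize(p[185:235,190:240],(400,400),interpolation=2)
p2,d2,K2,M2=cam("scene")
b=cv2.resize(p2[255:320,415:480],(400,400),interpolation=2)
save("crop1.png",np.hstack([a,b]))
E
```

```text
plate 292 [612.1  -58.28 167.74] [613.23 -58.63] [119.49  11.02] 51.60894775390625
pocket_low 424 [650.54 -70.27  31.83] [651.03 -60.26] [184.47 117.15] 69.00006103515625
book 260 [648.17 252.22  98.63] [648.76 252.59] [64.33 23.5 ] -23.963058471679688
panel 2384 [424.64  12.26 157.31] [438.84  21.84] [533.49  52.57] 84.22529602050781
panel_mid 804 [424.89  24.81 157.16] [437.27  22.58] [185.54  49.3 ] 84.22644805908203
```

View pics/crop1.png

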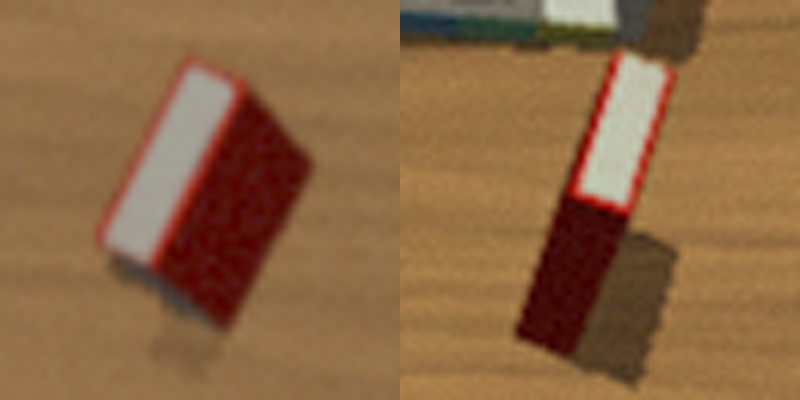

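The top crop shows the book's -y-facing side is plain red and its far edge is the spine, so the picture cover faces +y, giving a book yaw of about 66°. I'll move over the pocket.

Request:
{"op": "carry_out", "data": {"series": [[0.055,-0.035,-0.04,-3,1],[0.11,-0.07,-0.05,-6,1],[0.165,-0.105,-0.05,-9,1],[0.22,-0.14,-0.05,-12,1],[0.275,-0.174,-0.05,-15,1],[0.33,-0.209,-0.05,-18,1],[0.384,-0.244,-0.05,-21,1],[0.439,-0.278,-0.05,-24,1],[0.494,-0.313,-0.05,-27,1],[0.549,-0.348,-0.05,-30.3,1],[0.549,-0.348,-0.05,-30.3,1],[0.549,-0.348,-0.05,-30.3,1],[0.549,-0.348,-0.05,-30.3,1]]}}

```text
t: 1.88
eef_pos: [611.8, -59.0, 454.5]
tcp_rot: [-3.141, 0.0, 0.901]
ft_force: [-0.2, 0.5, -0.1]
opening: 1.001
grip_force: 0.0
```

```bash
cat >> h.py <<'E'
def shift(s,dw): # world shift (mm) -> tool axes (mm)
    return pose(s)[:3,:3].T@np.array(dw,float)
E
python3 - <<'E'
from h import *
p,d,K,M=cam("wrist");C=cloud(d,K,M)
s=env.state();print(s["t"],s["eef_pos"],np.degrees(s["tcp_rot"]),s["joints"])
def sel(z0,z1,x0,x1,y0,y1):
    m=(C[...,2]>z0)&(C[...,2]<z1)&(C[...,0]>x0)&(C[...,0]<x1)&(C[...,1]>y0)&(C[...,1]<y1);return C[m]
Q=sel(160,180,540,700,-130,10);print("plate",len(Q),Q.mean(0),*rect(Q))
save("w1.png",p)
E
```

```text
1.925 [611.7  -59.37 454.7 ] [-179.99    0.02   51.56] [-0.2   0.43  1.52 -0.    1.19  0.47]
plate 2437 [616.14 -53.59 169.92] [614.17 -56.27] [119.7    9.44] 51.456356048583984
```

View pics/w1.png

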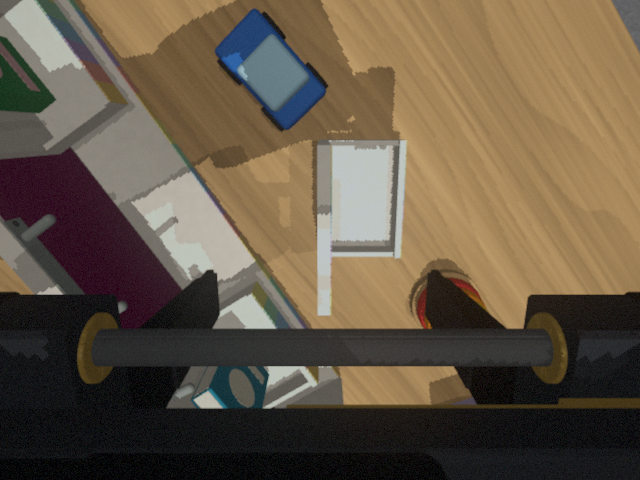

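The wrist view shows the plate's top edge at column 324, rows 140–315, and the bare pins near (40,228) and (120,307). I'll take a clean look at the pins at the final yaw before grasping.

Request:
{"op": "carry_out", "data": {"series": [[-0.03,-0.045,0,-10,1],[-0.06,-0.09,0,-20,1],[-0.082,-0.126,0,-29,1],[-0.082,-0.126,0,-32.6,1],[-0.082,-0.126,0,-32.6,1],[-0.082,-0.126,0,-32.6,1]]}}

```text
t: 2.68
eef_pos: [462.5, -45.2, 454.8]
tcp_rot: [3.141, 0.0, 1.467]
ft_force: [0.0, 0.5, 0.9]
opening: 1.0
grip_force: 0.0
```

```bash
python3 - <<'E'
from h import *
p,d,K,M=cam("wrist");C=cloud(d,K,M)
s=env.state();print(s["t"],s["eef_pos"],np.degrees(s["tcp_rot"]))
np.savez("pics/pins.npz",C=C,p=p,K=K,M=M)
m=(C[...,2]>150)&(C[...,2]<165)&(C[...,1]<110)&(C[...,1]>-60)
Q=C[m];print("ptop",len(Q),Q.mean(0),*rect(Q))
save("w2.png",p)
E
```

```text
2.725 [462.63 -45.04 454.63] [-180.      0.     84.09]
ptop 9981 [450.67  24.77 157.46] [530.52  13.92] [236.81 172.26] -5.788169860839844
```

View pics/w2.png

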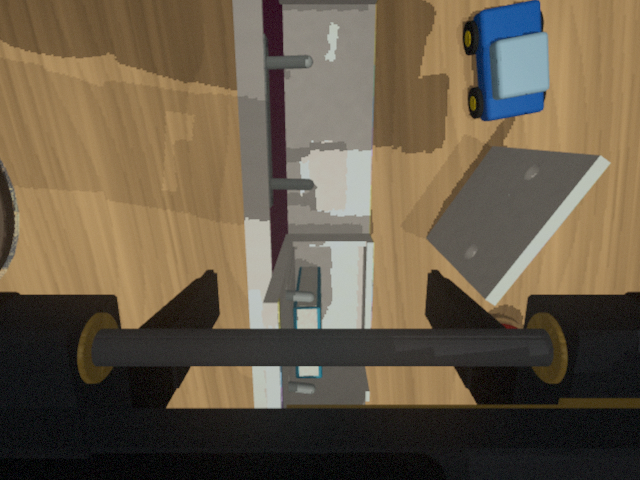

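The pins show clearly at rows 62 and 184, columns 268–312, and the panel's top edge runs at columns 235–270. Next I'll fit the stand frame and both pins.

```bash
python3 - <<'E'
from h import *
f=np.load("pics/pins.npz");C,K,M=f["C"],f["K"],f["M"]
sub=C[0:230,225:330].reshape(-1,3)
T=sub[(abs(sub[:,2]-158)<4)&(sub[:,0]<455)]
# pixel columns for front edge: per row max col with z~158 & contiguous
E=[]
for r in range(5,230,3):
    row=C[r,225:330]; ok=np.where((abs(row[:,2]-158)<4)&(np.r_[:105]<55))[0]
    run=ok[:1]
    k=[i for i in ok if i-ok[0]<60]
    cut=np.where(np.diff(ok)>1)[0]; e=ok[cut[0]] if len(cut) else ok[-1]
    E.append(np.r_[C[r,225+ok[0]],C[r,225+e]])
E=np.array(E);E=E[np.isfinite(E).all(1)]
print("top z",np.median(E[:,2]),np.median(E[:,5]))
for a in (0,3):
    k=np.ones(len(E),bool)
    for _ in range(4):
        c=np.polyfit(E[k,a+1],E[k,a],1);k=abs(np.polyval(c,E[:,a+1])-E[:,a])<1.2
    print("edge x=a*y+b",c,"yaw",-np.degrees(np.arctan(c[0])),k.sum(),len(E))
yaw=-np.arctan(c[0]); 
X=np.array([np.cos(yaw),np.sin(yaw)]);Y=np.array([-X[1],X[0]])
o=np.array([c[1],0.])
for r0,r1 in((45,80),(168,202)):
    Q=C[r0:r1,262:330].reshape(-1,3);q=np.c_[(Q[:,:2]-o)@X,(Q[:,:2]-o)@Y,Q[:,2]]
    k=(q[:,0]>6)&(q[:,0]<36)&(q[:,2]>144)&(q[:,2]<164);q=q[k]
    print("pin n",len(q),"xmax",q[:,0].max(),"y",np.median(q[:,1]),q[:,1].min(),q[:,1].max(),
      [ (b,np.round(np.median(q[abs(q[:,0]-b)<2,1]),1),np.round(np.percentile(q[abs(q[:,0]-b)<2,2],95),1)) for b in(8,14,20,26)])
E
```

```text
top z 157.9753800989294 156.23411165814446
edge x=a*y+b [  0.1  410.62] yaw -5.787281664158314 75 75
edge x=a*y+b [  0.1  429.14] yaw -5.744202420511695 72 75
pin n 484 xmax 30.804216800565385 y 74.46753474519477 70.822812617176 78.88638156862393 [(8, np.float64(74.3), np.float64(155.2)), (14, np.float64(74.6), np.float64(156.3)), (20, np.float64(74.5), np.float64(157.4)), (26, np.float64(74.3), np.float64(158.8))]
pin n 394 xmax 30.722141765228123 y -4.327262123574027 -8.900337583240367 -0.8379536214439743 [(8, np.float64(-4.3), np.float64(155.5)), (14, np.float64(-4.6), np.float64(156.5)), (20, np.float64(-4.3), np.float64(157.8)), (26, np.float64(-4.3), np.float64(158.4))]
```

Pins fitted: the midpoint root is at about (432.5, 35.9), stand yaw -5.76°, and spacing is about 80 mm after the oblique-view correction. Now I'll grasp the plate.

Request:
{"op": "carry_out", "data": {"series": [[0.001,0.05,0,10,1],[0.003,0.1,0,20,1],[0.0044,0.152,0,30,1],[0.0044,0.152,0.02,32.6,1],[0.0044,0.152,0.05,32.6,1],[0.0044,0.152,0.08,32.6,1],[0.0044,0.152,0.11,32.6,1],[0.0044,0.152,0.1296,32.6,1],[0.0044,0.152,0.1296,32.6,1],[0.0044,0.152,0.1296,32.6,0],[0.0044,0.152,0.1296,32.6,0],[0.0044,0.152,0.1296,32.6,0],[0.0044,0.152,0.1296,32.6,0],[0.0044,0.152,0.1296,32.6,0],[0.0044,0.152,0.1296,32.6,0]]}}

```text
t: 4.6
eef_pos: [614.1, -55.6, 325.2]
tcp_rot: [3.142, 0.0, 0.901]
ft_force: [0.1, -0.0, 0.1]
opening: 0.428
grip_force: 0.0
```

Request:
{"op": "carry_out", "data": {"series": [[0,0,0,0,0],[0,0,0,0,0],[0,0,0,0,0],[0,0,0,0,0],[0,0,0,0,0],[0,0,0,0,0]]}}

```text
t: 5.35
eef_pos: [614.1, -55.6, 325.1]
tcp_rot: [3.142, 0.0, 0.901]
ft_force: [0.4, 0.6, -0.4]
opening: 0.092
grip_force: 30.0
```

Request:
{"op": "carry_out", "data": {"series": [[0,0,-0.02,0,0],[0,0,-0.05,0,0],[0,0,-0.08,0,0],[0,-0.01,-0.09,-3,0],[-0.002,-0.03,-0.09,-9,0],[-0.004,-0.055,-0.09,-15,0],[-0.007,-0.08,-0.09,-21,0],[-0.009,-0.105,-0.09,-27,0],[-0.012,-0.13,-0.09,-31,0],[-0.0135,-0.15,-0.09,-32.6,0],[-0.0144,-0.1574,-0.09,-32.6,0],[-0.0144,-0.1574,-0.09,-32.6,0],[-0.0144,-0.1574,-0.09,-32.6,0]]}}

```text
t: 6.98
eef_pos: [482.4, 30.6, 415.1]
tcp_rot: [3.141, 0.0, 1.469]
ft_force: [-0.3, 1.1, -2.1]
opening: 0.093
grip_force: 30.0
```

```bash
python3 - <<'E'
from h import *
p,d,K,M=cam("wrist");C=cloud(d,K,M)
s=env.state();print(s["t"],s["eef_pos"],np.degrees(s["tcp_rot"]),s["opening"],s["ft_force"])
m=(C[...,2]>245)&(C[...,2]<275)&(C[...,0]>455)&(C[...,0]<510)&(C[...,1]>-40)&(C[...,1]<110)
Q=C[m];yy=-np.radians(5.76);X=np.array([np.cos(yy),np.sin(yy)]);Y=np.array([-X[1],X[0]]);o=np.array([428.9,0])
v,u=np.where(m);print(len(Q),u.min(),u.max(),v.min(),v.max())
q=np.c_[(Q[:,:2]-o)@X,(Q[:,:2]-o)@Y,Q[:,2]];print("x",np.percentile(q[:,0],[1,50,99]),"y",q[:,1].min(),q[:,1].max(),"z",np.percentile(q[:,2],[5,50,95]),rect(Q))
p2,d2,K2,M2=cam("scene");C2=cloud(d2,K2,M2)
save("s2.png",np.vstack([p2[130:280,180:500]]),sc=2.4); save("w3.png",p)
E
```

```text
7.025 [482.36  30.57 415.03] [179.99   0.01  84.16] 0.09630330705257201 [ 0.03  0.33 -3.45]
6254 289 354 167 403
x [39.75 49.21 58.2 ] y 3.937303124660576 95.77356765492539 z [252.64 260.09 264.93] (array([482.34,  44.71]), array([91.91, 24.82]), -87.1484215259552)
```

View pics/s2.png

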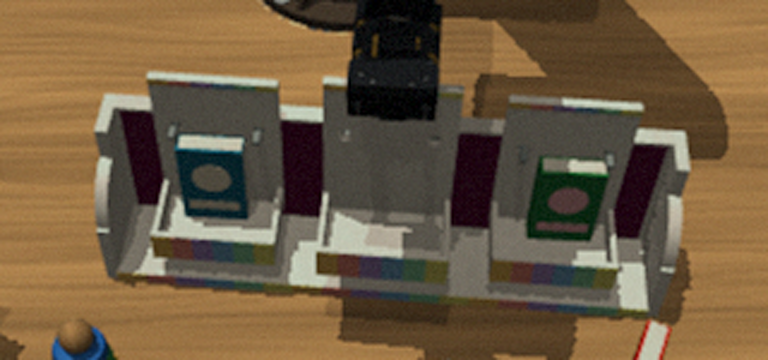

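The scene view shows the pocket held upright in line with the gap between its neighbours. Its y centre measures 35.8 against a target of 36.1. I'll lower it and start sliding it on.

Request:
{"op": "carry_out", "data": {"series": [[0.0003,0,0.015,0,0],[0.0003,0,0.03,0,0],[0.0003,0,0.04,0,0],[0.0003,0,0.04,0,0],[0.0003,-0.006,0.0411,0,0],[0.0003,-0.012,0.0421,0,0],[0.0003,-0.015,0.0426,0,0],[0.0003,-0.018,0.0432,0,0],[0.0003,-0.021,0.0437,0,0],[0.0003,-0.024,0.0442,0,0],[0.0003,-0.024,0.0442,0,0]]}}

```text
t: 8.45
eef_pos: [457.8, 33.6, 370.9]
tcp_rot: [-3.142, 0.0, 1.47]
ft_force: [-0.6, -0.3, -2.5]
opening: 0.098
grip_force: 30.0
```

```bash
python3 - <<'E'
from h import *
s=env.state();print(s["t"],s["eef_pos"],np.degrees(s["tcp_rot"]),s["ft_force"],s["moment"])
p2,d2,K2,M2=cam("scene");a=p2[150:250,310:410]
p,d,K,M=cam("wrist")
save("s3.png",np.hstack([cv2.resize(a,(400,400),interpolation=2),cv2.resize(p[60:460,200:440],(240,400))]))
E
```

```text
8.45 [457.84  33.62 370.89] [-180.     0.    84.2] [-0.64 -0.29 -2.48] [-0.01 -0.07 -0.  ]
```

View pics/s3.png

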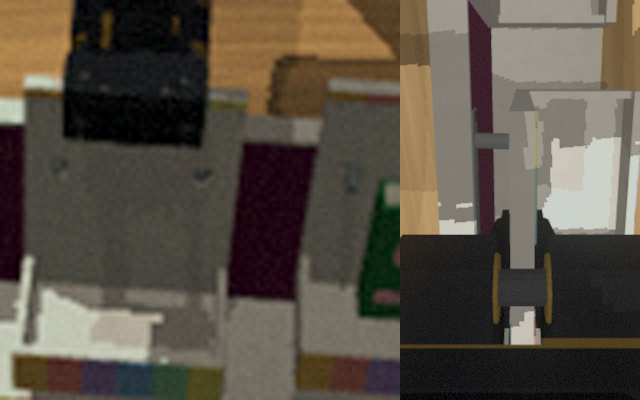

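Both pins show through the holes (crop at 60,165 and 202,175), and the force is just the pocket's weight. I'll continue home.

Request:
{"op": "carry_out", "data": {"series": [[0,-0.004,0.0007,0,0],[0,-0.008,0.0014,0,0],[0,-0.012,0.0021,0,0],[0,-0.015,0.0026,0,0],[0,-0.018,0.0031,0,0],[0,-0.0195,0.0034,0,0],[0,-0.0205,0.0036,0,0],[0,-0.0205,0.0036,0,0]]}}

```text
t: 9.55
eef_pos: [437.7, 35.7, 367.4]
tcp_rot: [3.141, 0.0, 1.47]
ft_force: [0.3, -0.5, -3.6]
opening: 0.092
grip_force: 30.0
```

Request:
{"op": "carry_out", "data": {"series": [[0,-0.0006,0.0005,0,0],[0,-0.0012,0.001,0,0],[0,-0.0018,0.0015,0,0],[0,-0.0018,0.0015,0,0]]}}

```text
t: 10.05
eef_pos: [436.7, 35.7, 366.5]
tcp_rot: [3.137, -0.0, 1.47]
ft_force: [7.6, -0.7, 0.7]
opening: 0.095
grip_force: 30.0
```

Request:
{"op": "carry_out", "data": {"series": [[0,0,0.0005,0,0],[0,0,0.001,0,0],[0,0.0003,0.001,0,0.1],[0,0.0003,0.001,0,0.2],[0,0.0003,0.001,0,0.3],[0,0.0003,0.001,0,0.45],[0,0.0003,0.001,0,0.45]]}}

```text
t: 10.92
eef_pos: [436.0, 35.8, 364.8]
tcp_rot: [-3.141, 0.0, 1.47]
ft_force: [-0.3, -0.5, -0.2]
opening: 0.431
grip_force: 0.0
```

```bash
cat > gap.py <<'E'
from h import *
s=env.state();print(s["t"],s["eef_pos"],np.degrees(s["tcp_rot"]),s["ft_force"],s["opening"])
p2,d2,K2,M2=cam("scene");C2=cloud(d2,K2,M2)
yy=-np.radians(5.76);X=np.array([np.cos(yy),np.sin(yy)]);Y=np.array([-X[1],X[0]]);o=np.array([428.9,36.07*0])
L=np.dstack([(C2[...,:2]-o)@X,(C2[...,:2]-o)@Y-36.07,C2[...,2]])
for c in(-165,0,165): # plate front face: x against z
    m=(abs(L[...,1]-c)<52)&(abs(L[...,0]-9)<14)&(L[...,2]>85)&(L[...,2]<205)
    if abs(c)>0: m&=(abs(L[...,1]-c)>36)
    q=L[m]; a,_=cv2.findContours(m.astype(np.uint8),0,2)[0:2]
    k=np.ones(len(q),bool)
    for _ in range(5):
        f=np.linalg.lstsq(np.c_[np.ones(len(q)),q[:,1]-c,q[:,2]-148],q[:,0],rcond=None) if 0 else np.linalg.lstsq(np.c_[np.ones(k.sum()),q[k,1]-c,q[k,2]-148],q[k,0],rcond=None)
        r=q[:,0]-np.c_[np.ones(len(q)),q[:,1]-c,q[:,2]-148]@f[0];k=abs(r)<2.5
    t=L[(abs(L[...,1]-c)<70)&(abs(L[...,0]-5)<9)&(L[...,2]>185)&(L[...,2]<225)]
    lip=L[(abs(L[...,1]-c)<50)&(abs(L[...,0]-80)<9)&(L[...,2]>60)&(L[...,2]<90)]
    print(c,"front x",f[0][0],"yaw",np.degrees(f[0][1]),"tilt",np.degrees(f[0][2]),k.sum(),"top z",np.percentile(t[:,2],97) if len(t) else 0,"lip z",np.percentile(lip[:,2],95),"lip xmax",np.percentile(lip[:,0],95))
E
python3 gap.py
```

```text
10.925 [436.    35.82 364.78] [-179.99    0.     84.2 ] [-0.32 -0.46 -0.19] 0.43063652952757064
-165 front x 10.930169038648955 yaw 0.02199831232388582 tilt 0.3331789686578989 367 top z 211.2848108843956 lip z 75.78355708600628 lip xmax 88.5898441107015
0 front x 10.42446512472931 yaw 0.09134317445952113 tilt 0.048715038165159735 1100 top z 211.03296580426607 lip z 76.64516424221785 lip xmax 88.55439202635014
165 front x 11.207787504100242 yaw -0.028115155282731157 tilt 0.16639367001976635 377 top z 211.66540965093998 lip z 75.92865886283178 lip xmax 88.57592271690555
```

The pocket is home: its front face and top and lip heights match its neighbours within 1 mm. Next I'll lift off and go to the book.

Request:
{"op": "carry_out", "data": {"series": [[0,0,-0.03,0,0.45],[0,0,-0.07,0,0.45],[0.03,0.025,-0.07,2,1],[0.06,0.05,-0.07,4,1],[0.1,0.08,-0.07,7,1],[0.14,0.11,-0.07,10,1],[0.18,0.14,-0.06,13,1],[0.215,0.17,-0.05,16,1],[0.237,0.19,-0.035,18.2,1],[0.237,0.19,-0.035,18.2,1],[0.237,0.19,-0.035,18.2,1],[0.237,0.19,-0.035,18.2,1]]}}

```text
t: 12.48
eef_pos: [648.6, 251.8, 400.7]
tcp_rot: [3.141, -0.0, 1.152]
ft_force: [0.3, -0.3, -0.7]
opening: 0.999
grip_force: 0.0
```

```bash
python3 - <<'E'
from h import *
p,d,K,M=cam("wrist");C=cloud(d,K,M)
s=env.state();print(s["t"],s["eef_pos"],np.degrees(s["tcp_rot"]),s["opening"])
m=(C[...,2]>92)&(C[...,2]<108)&(abs(C[...,0]-648)<70)&(abs(C[...,1]-252)<70)
Q=C[m];v,u=np.where(m);print(len(Q),u.min(),u.max(),v.min(),v.max(),Q.mean(0),rect(Q))
save("w4.png",p)
E
```

```text
12.525 [648.67 251.82 400.78] [179.95  -0.03  65.98] 1.0015480382900173
2743 279 367 211 242 [650.39 256.75  99.94] (array([650.25, 256.08]), array([64.  , 22.32]), -24.159141540527344)
```

View pics/w4.png

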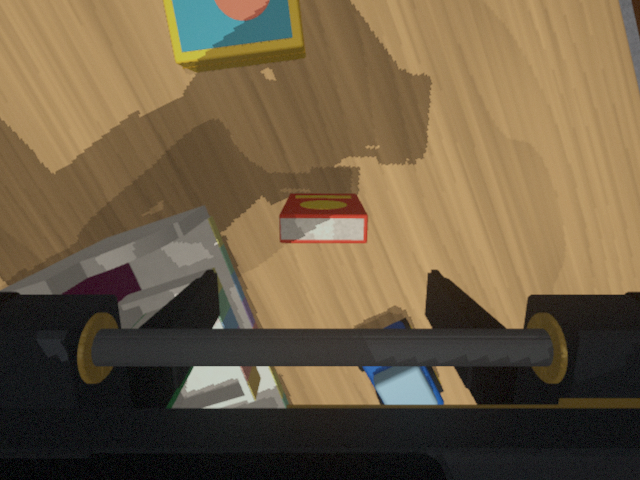

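The picture cover (yellow disc at 323,204) faces the tool's +x, so the book yaw is 65.9°. I'll grasp it across its width, shallow, so the gripper body clears the plate top later.

Request:
{"op": "carry_out", "data": {"series": [[0.0045,0,0.03,0,1],[0.0045,0,0.06,0,1],[0.0045,0,0.09,0,1],[0.0045,0,0.11,0,1],[0.0045,0,0.1218,0,1],[0.0045,0,0.1218,0,1],[0.0045,0,0.1218,0,0],[0.0045,0,0.1218,0,0],[0.0045,0,0.1218,0,0],[0.0045,0,0.1218,0,0],[0.0045,0,0.1218,0,0],[0.0045,0,0.1218,0,0],[0.0045,0,0.1218,0,0]]}}

```text
t: 14.15
eef_pos: [651.0, 256.5, 278.3]
tcp_rot: [3.141, -0.0, 1.152]
ft_force: [0.0, 0.4, 4.5]
opening: 0.669
grip_force: 30.0
```

Request:
{"op": "carry_out", "data": {"series": [[0,0,-0.02,0,0],[0,0,-0.06,0,0],[0,0,-0.1,0,0],[-0.01,-0.002,-0.1,3,0],[-0.03,-0.007,-0.1,9,0],[-0.06,-0.014,-0.1,16,0],[-0.09,-0.02,-0.1,24,0],[-0.12,-0.027,-0.1,32,0],[-0.15,-0.034,-0.1,40,0],[-0.18,-0.041,-0.1,48,0],[-0.21,-0.048,-0.1,56,0],[-0.24,-0.054,-0.1,64,0],[-0.26,-0.059,-0.1,69,0],[-0.27,-0.0612,-0.1,71.7,0],[-0.2747,-0.0623,-0.1,71.7,0],[-0.2747,-0.0623,-0.1,71.7,0],[-0.2747,-0.0623,-0.1,71.7,0]]}}

```text
t: 16.27
eef_pos: [482.6, 31.2, 378.0]
tcp_rot: [3.142, -0.0, -0.098]
ft_force: [-0.3, 0.7, -1.9]
opening: 0.673
grip_force: 30.0
```

```bash
python3 - <<'E'
from h import *
s=env.state();print(s["t"],s["eef_pos"],np.degrees(s["tcp_rot"]),s["ft_force"],s["opening"])
yy=-np.radians(5.76);X=np.array([np.cos(yy),np.sin(yy)]);Y=np.array([-X[1],X[0]]);o=np.array([428.9,0])
e=s["eef_pos"][:2]-o;print(e@X,e@Y-36.07)
p,d,K,M=cam("scene");save("s4.png",p[130:280,240:440],sc=3)
E
```

```text
16.275 [482.56  31.23 378.  ] [180.    -0.01  -5.64] [-0.34  0.75 -1.85] 0.6730071145742119
50.25426066053268 0.389482226184775
```

View pics/s4.png

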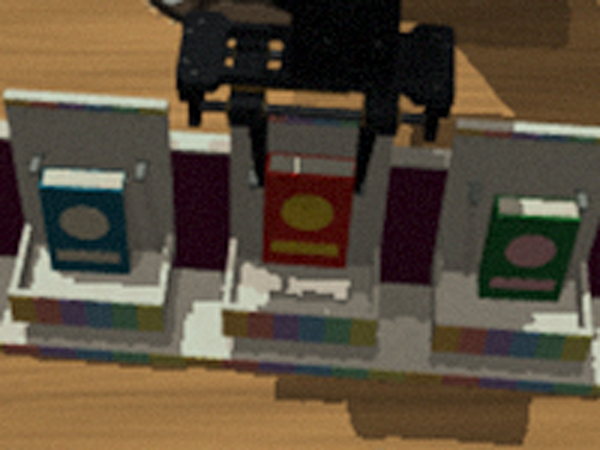

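The scene view shows the red book held above the pocket with its cover facing out and upright. I'll lower it.

Request:
{"op": "carry_out", "data": {"series": [[0,-0.0004,0.015,0,0],[0,-0.0004,0.03,0,0],[0,-0.0004,0.042,0,0],[0,-0.0004,0.048,0,0],[0,-0.0004,0.051,0,0],[0,-0.0004,0.0525,0,0],[0,-0.0004,0.0525,0,0]]}}

```text
t: 17.2
eef_pos: [482.3, 31.3, 325.7]
tcp_rot: [3.142, -0.0, -0.099]
ft_force: [0.0, -0.1, -0.1]
opening: 0.67
grip_force: 30.0
```

Request:
{"op": "carry_out", "data": {"series": [[0,0,0.0005,0,0],[0,0,0.001,0,0],[0,0,0.001,0,0]]}}

```text
t: 17.58
eef_pos: [482.3, 31.3, 324.5]
tcp_rot: [3.142, -0.0, -0.099]
ft_force: [-0.4, 0.6, -1.1]
opening: 0.665
grip_force: 30.0
```

Request:
{"op": "carry_out", "data": {"series": [[0,0,0.0004,0,0],[0,0,0.0008,0,0],[0,0,0.0008,0,0]]}}

```text
t: 17.95
eef_pos: [482.3, 31.3, 323.7]
tcp_rot: [3.142, -0.0, -0.099]
ft_force: [-0.8, -0.3, -0.8]
opening: 0.67
grip_force: 30.0
```

Request:
{"op": "carry_out", "data": {"series": [[0,0,0.0004,0,0],[0,0,0.0008,0,0],[0,0,0.0012,0,0],[0,0,0.0012,0,0]]}}

```text
t: 18.45
eef_pos: [482.4, 31.2, 323.3]
tcp_rot: [3.141, -0.001, -0.099]
ft_force: [-1.9, -1.7, 10.1]
opening: 0.674
grip_force: 30.0
```

```bash
python3 gap.py
```

```text
18.45 [482.42  31.2  323.26] [179.99  -0.08  -5.7 ] [-1.93 -1.74 10.09] 0.6738497492017583
-165 front x 10.80956512798149 yaw 0.11613132907172254 tilt 0.2853177924616816 370 top z 211.12393115318332 lip z 76.26225874936547 lip xmax 88.5565855266268
0 front x 10.39916453084695 yaw 0.2014248312320697 tilt 0.2833371743206309 489 top z 205.5812695678283 lip z 76.38194815151414 lip xmax 88.49554186470824
165 front x 11.132376966052421 yaw 0.12280350342491547 tilt 0.47831433569865045 381 top z 211.32030201591877 lip z 75.74792154829107 lip xmax 88.71689811874096
```

Request:
{"op": "carry_out", "data": {"series": [[0,0,-0.0008,0,0],[0,0,-0.0008,0,0],[0,0,-0.0008,0,0.72],[0,0,-0.0008,0,0.8],[0,0,-0.0008,0,0.8],[0,0,-0.0025,0,0.8],[0,0,-0.0045,0,0.8],[0,0,-0.0045,0,0.6],[0,0,-0.0045,0,0.6],[0,0,-0.0045,0,0.6],[0,0,-0.0045,0,0.6]]}}

```text
t: 19.88
eef_pos: [482.3, 31.3, 327.1]
tcp_rot: [3.141, -0.0, -0.099]
ft_force: [-0.2, -0.4, 1.5]
opening: 0.669
grip_force: 30.0
```

Request:
{"op": "carry_out", "data": {"series": [[-0.004,0,-0.0002,0,0.6],[-0.008,0,-0.0002,0,0.6],[-0.012,0,-0.0002,0,0.6],[-0.016,0,-0.0002,0,0.6],[-0.02,0,-0.0002,0,0.6],[-0.024,0,-0.0002,0,0.6],[-0.026,0,-0.0002,0,0.6],[-0.026,0,-0.0002,0,0.6]]}}

```text
t: 20.88
eef_pos: [466.3, 32.0, 329.3]
tcp_rot: [-3.14, -0.039, -0.106]
ft_force: [78.2, -11.1, -48.2]
opening: 0.666
grip_force: 89.9
```

```bash
cat > bk.py <<'E'
from gap import *
hsv=cv2.cvtColor(p2,cv2.COLOR_RGB2HSV)
red=((hsv[...,0]<8)|(hsv[...,0]>172))&(hsv[...,1]>120)&(abs(L[...,1])<45)&(L[...,0]>10)&(L[...,0]<75)&(L[...,2]>50)&(L[...,2]<138)
q=L[red];f=np.linalg.lstsq(np.c_[np.ones(len(q)),q[:,1],q[:,2]-96],q[:,0],rcond=None)[0]
print("red",len(q),"front x",f[0],"yaw",np.degrees(f[1]),"tilt",np.degrees(f[2]),"y",q[:,1].min(),q[:,1].max())
E
python3 bk.py
```

```text
20.875 [466.33  31.99 329.3 ] [-179.92   -2.24   -6.07] [ 78.22 -11.06 -48.19] 0.6658879872858399
-165 front x 10.793099117518153 yaw 0.3279118767944235 tilt 0.7295138335179455 363 top z 211.06913754105867 lip z 75.80579827561213 lip xmax 88.45452641174482
0 front x 10.602078311291407 yaw 0.03549353813470583 tilt 0.12906469251815525 642 top z 196.42110285830978 lip z 76.17201656630739 lip xmax 88.64031982859723
165 front x 11.129864512268421 yaw 0.13282776875961447 tilt 0.36839228399535756 364 top z 211.1960429265212 lip z 75.88778679189183 lip xmax 88.62502322372968
red 407 front x 53.25038130957086 yaw 2.7185045478223357 tilt -2.4912060628393644 y -34.40087883593347 31.596895745217005
```

The slide pushed the fingers into the protruding pin tips (pads at y ±40, z below 158). I'll back off at once; the book can stand mid-shelf.

Request:
{"op": "carry_out", "data": {"series": [[0.012,0,0,0,0.6],[0.024,0,0,0,0.6],[0.024,0,0,0,0.6],[0.024,0,0,0,0.6]]}}

```text
t: 21.42
eef_pos: [479.7, 31.7, 327.1]
tcp_rot: [3.142, 0.001, -0.099]
ft_force: [-0.2, 0.4, -0.1]
opening: 0.671
grip_force: 30.0
```

```bash
python3 bk.py; python3 - <<'E'
from h import *
p,d,K,M=cam("scene");a=cv2.resize(p[130:280,240:440],(533,400),interpolation=2)
q=cam("wrist")[0];save("s5.png",np.hstack([a,cv2.resize(q[120:440,230:440],(262,400))]))
E
```

```text
21.425 [479.66  31.66 327.09] [180.     0.05  -5.69] [-0.19  0.39 -0.15] 0.6711748764081515
-165 front x 10.753947395607941 yaw -0.024444910935206395 tilt 0.468859409213189 375 top z 211.31119935365143 lip z 76.04748360261227 lip xmax 88.52082955536552
0 front x 10.445449694735398 yaw 0.109007618197696 tilt -0.13568647196398848 548 top z 210.4124584357774 lip z 76.42829299254757 lip xmax 88.54346289237347
165 front x 11.295538772301791 yaw 0.14981993070692168 tilt -0.050360127360415965 384 top z 211.21800933694826 lip z 75.70545207305551 lip xmax 88.61655469222096
red 394 front x 57.255512240160485 yaw -0.014297934742339653 tilt -0.40416141036868214 y -30.03083148401767 32.646197170407426
```

View pics/s5.png

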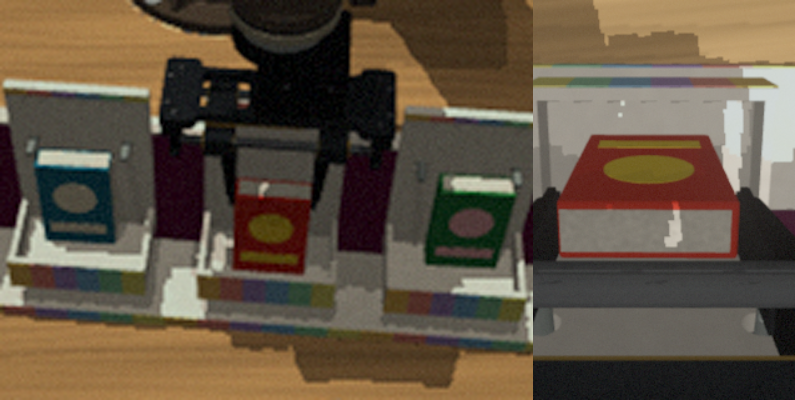

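The views show the book upright in mid-well, cover out and square to the pocket, with the pocket still home. I'll release and retreat.

Request:
{"op": "carry_out", "data": {"series": [[0,0,0.0003,0,0.6],[0,0,0.0003,0,0.7],[0,0,0.0003,0,0.78],[0,0,0.0003,0,0.8],[0,0,0.0003,0,0.8],[0,0,-0.005,0,0.8],[0,0,-0.015,0,0.8],[0,0,-0.04,0,0.8],[0,0,-0.09,0,0.8],[0,0,-0.14,0,0.8],[0,0,-0.14,0,0.8],[0,0,-0.14,0,0.8]]}}

```text
t: 23.08
eef_pos: [479.9, 31.5, 467.1]
tcp_rot: [3.142, 0.0, -0.099]
ft_force: [-0.1, 0.0, -0.2]
opening: 0.8
grip_force: 0.0
```

```bash
python3 bk.py; python3 - <<'E'
from h import *
p,d,K,M=cam("scene");save("s6.png",p[130:330,90:560],sc=1.65)
E
```

```text
23.075 [479.91  31.55 467.06] [180.     0.01  -5.7 ] [-0.15  0.04 -0.25] 0.8003180961927917
-165 front x 10.908901584393083 yaw 0.3291220171551163 tilt 0.312766992943473 365 top z 211.28857003582775 lip z 76.21639843773892 lip xmax 88.52048505770962
0 front x 10.375581769016257 yaw 0.08046816636620613 tilt 0.2707311805189647 1245 top z 211.30038465013473 lip z 76.66740439056457 lip xmax 88.54327552991208
165 front x 11.089698361408043 yaw -0.010122853756751654 tilt 0.49117681772682326 360 top z 211.38340469254544 lip z 76.2078725766177 lip xmax 88.61645413779881
red 406 front x 56.26559714607159 yaw 0.8398794398038278 tilt -1.7922159367291668 y -35.09380143043585 31.93012833036189
```

View pics/s6.png

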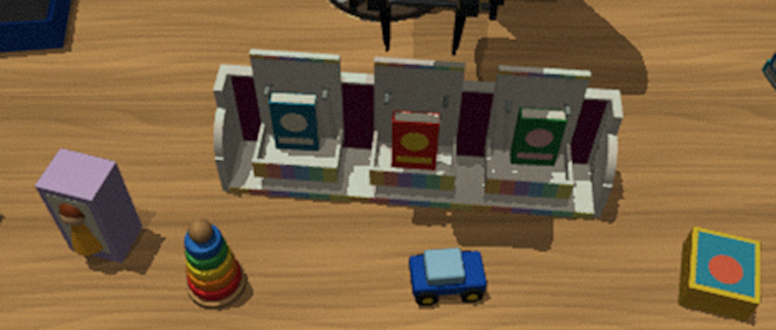

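The final view shows the pocket home between its neighbours and the red book upright inside with its cover out. The toys are undisturbed and the gripper is clear.

```bash
python3 -c "
from cell import env
print(env.job_done())"
```

```text
the job is handed in; nothing more can be done
None
```

The pocket hangs home on both pins and the red book stands upright in it, cover out, handed in at about 23 s; the book is mid-shelf, not close to the back plate like its neighbours, because sliding it back hit something (probably the fingers on the pin tips; wrist force about 93 N, under the 120 N limit), and if it was the gripper's body that hit, the 40 N limit was passed.

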